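Feed a moulded rail past the finger guard of the gate cutter

TASK

One of the two black rails still has its gate stub; get it ready for cropping in the bench gate cutter. Push its stub end in past the sprung finger guard and slide it along the bed until it is fully home against the length stop with the stop's sensing pin pressed in, without forcing it or shoving the stop off its setting. Leave it lying there flat and straight with the guard resting on it, and leave the other rail, the nippers and the pen where they are.

Things in the scene. Friction and masses are not known exactly. Their poses are not given: they have to be found in the camera images.
- rail: black moulded rail still to be cropped, 180 x 30 x 14 mm, flat underneath, smooth top, 60 g; origin at the centre of its underside, x along its length, z up. At its +x end a gate stub 11 mm wide, 9 mm high sticks out 34 mm, its underside level with the rail's; an 18 mm wide web slopes from its top up to the rail's top
- stub_end (a point): the far end of the gate stub: 124 mm along +x from the rail's origin, 4.5 mm above its underside
- grip (a point): a good place to pinch the rail across its 30 mm width: 58 mm along -x from the rail's origin (32 mm from the plain end), 7 mm above its underside
- rail_done: a rail already cropped: the same, but with only a 2 mm nib instead of the stub; to be left alone
- cutter: bench gate cutter, fixed, grey with steel bed and parked hand lever, 220 x 116 mm, cheeks 90 mm high, lever to 200 mm; origin on the bench right below the guard, +x is the way the work is fed in (away from the worker). Bed top 30 mm above the bench, from x = -50 to 146 mm, with a lip sloping down 7 mm in the 14 mm before it. Knife and ram, from x = 47 to 65 mm, stay 3 mm clear above a rail lying flat on the bed
- mouth (a point): middle of the bed's top just below the guard: cutter x = 0, y = 0, 30 mm above the bench; axes as the cutter's. From x = -6 to 66 mm two cheeks stand 33 mm apart (1.5 mm beside the rail each side); before them, to x = -50 mm, two 12 mm high guides flare out to about 58 mm apart. The length stop's face, set anew for each job and not measured, stands 68 to 96 mm behind this point
- guard (a joint): spring-return finger guard, a sheet 30 mm wide hung from a hinge pin 76 mm above the bench, shutting the mouth down to 1.5 mm above the bed; angle in rad, 0 hanging shut, grows as it is pushed inwards (up to 1.4). About 1.5 N at its lower edge starts it; it rests with 4 to 5 N on a rail lying on the bed (about 0.8 rad)
- stop_pin (a joint): sensing pin in the face of the length stop, on the middle line 5.5 mm above the bed, 6.4 mm thick: how far it is pushed in, in m; 0 sticks out 6 mm towards the guard, 0.006 flush with the stop's face. Its spring is weak (0.5 to 1.1 N)
- length_stop (a joint): how far the length stop has been shoved away from its setting, in m (0 at the start wherever it is set). It is only clamped by friction and slips back at about 14 N
- nippers: side cutters with red handles, 129 x 56 x 13 mm, lying on the bench near its front edge; origin at the centre of the underside; to be left alone
- marker: black marker pen, 128 x 18 mm, lying on the bench near its front edge; origin at the middle of its foot end; to be left alone

How it is judged (in metres and radians):
On the way, in this order (a step that is already met when the one before it is completed fails the run):
1. the stub is in the mouth and holds the guard open (value of joint guard above 0.15 rad and x of stub_end in the frame of mouth above 0.003 m and z of stub_end in the frame of mouth below 0.02 m), for 0.05 s.
2. the stub has pressed the sensing pin in (value of joint stop_pin above 0.004 m), for 0.1 s.
At the end, for the whole second after the job is handed in: the uncropped rail lies flat (within 0.05 rad) and straight (within 0.06 rad) on the cutter's bed, stub first, the sensing pin pressed in at least 4 of its 6 mm, the length stop shoved less than 2 mm from its setting, the guard resting on the rail (over 0.5 rad), the rail at rest (value of joint stop_pin above 0.004 m and value of joint length_stop below 0.002 m and value of joint guard above 0.5 rad and x of stub_end in the frame of mouth above 0.055 m and z of stub_end in the frame of mouth below 0.009 m and angle between the x axis of rail and the x axis of cutter, either way round below 0.06 rad and angle between rail's own z axis and vertical below 0.05 rad and linear speed of rail below 0.01 m/s); the robot touches nothing.
It fails at once if the length stop is shoved 2 mm or more off its setting (value of joint length_stop above 0.002 m).
It fails at once if the rail is forced against the cutter with more than 50 N (contact force between rail and cutter above 50 N).
It fails at once if the cropped rail is moved 15 mm, or the nippers or the marker 25 mm (distance of rail_done from where it was at the start of the episode above 0.015 m or distance of any of nippers, marker from where it was at the start of the episode above 0.025 m).
It also fails if it takes over 70 s, if anything falls off the work surface, if the arm or the gripper's body presses on something with over 40 N, if the wrist force passes 120 N, or if a joint passes its speed limit or range.

ROBOT

A 6-joint arm with a two-finger parallel gripper is mounted at the origin on a cart in front of the work surface, level with it; the furniture and walls round the work are solid. World frame = base frame: x ahead of the robot, y to its left, z up, the work surface at z = 0. Lengths are in m, angles in degrees, forces in N, time in s.
With the tool pointing down it reaches from about 0.325 to 0.775 m from the base axis. Payload 5.5 kg.
Tool frame: the origin (TCP) lies at the centre of the arm's flange, where the gripper is bolted on; the fingertips stand 182 mm ahead of it and the grasp point (between the pads) lies 163 mm ahead of it; z points along the fingers, y is the line along which they close (so a half turn about z gives the same grasp; the last joint's range is limited). The gripper opens to 88 mm and grips with 3 to 60 N. Pads are 20 mm wide; open, the fingers measure 115 mm over their backs; the gripper's body (75 mm by 178 mm) begins 61 mm behind the grasp point.
Start: joints at [71.923, 5.22, 70.514, -0, 104.267, -3.249], TCP at [0.154, 0.58, 0.405] pointing down, gripper open.
Joint ranges: [-164.24, 164.24], [-49.07, 125.15], [9.68, 141.18], [-86.29, 266.29], [3.28, 154.24], [-151.56, 151.56]. Speed limits (degrees/s): [147.25, 147.25, 172.46, 180, 180, 180].

INTERFACE

Orientations are given as [roll, pitch, yaw] about the fixed x, y, z axes, in that order (R = Rz(yaw) Ry(pitch) Rx(roll)).
In Python, from station import r gives the robot as it stands. The module is installed in compiled form; this text tells all that it offers. Calls block until the motion is done:
- r.reach(position, orientation): joint-space move of the TCP to a pose.
- r.servo_line(position, rotation=None, speed=0.15): straight line of the TCP; rotation=None keeps the orientation; speed is the mean speed in m/s.
- r.move_joints(angles): joint-space move.
- r.let_go() and r.grab(squeeze=None): open the fingers fully, or close them until they stop; squeeze is the grip in N (None keeps the last).
- r.wait(seconds).
- r.inverse_kinematics(position, orientation): joint angles nearest the present ones, or None.
- r.sense(): the state.
- r.snapshot(name): name is "scene" or "top"; returns a dict with "frame" (384x512x3 uint8, red, green, blue), "fx", "fy", "cx", "cy" (pixels), "dist_coeffs" ([k1, k2, p1, p2, k3] as OpenCV has them; the pictures are not rectified), "R" (3x3) and "t" (3): a world point X has camera coordinates R X + t. Camera axes: x right, y down, z forward; pixel columns grow to the right and rows downward; lengths in m; the calibration is good to about 2 mm. A picture is of the moment at which its call begins. There is no depth.
A pose or a line that the arm cannot do raises r.IKError and nothing moves.
- r.hand_in(): hands the job in; it is judged then, once.
The state is a dict: "clock": time; "joints": joint angles; "joint_vel": joint speeds; "joint_torque": joint torques, N m; "tcp_pos": TCP position; "orientation": TCP orientation; "contact_force": force on the tool from outside, world axes, zero at the start; "torque": the same for the moment, N m; "opening": finger opening in m; "gripper_force": force on a finger pad.
Only numpy, scipy, OpenCV 4.12 (cv2) and the standard library are available. Lean on these libraries where they do the work, as an engineer would, in place of code of your own. Each camera call takes 0.05 s, during which the arm holds its last target. There are 200 camera calls.

## Working session

There is one attempt and no reset: what is moved stays moved. The work goes in short steps, each a Python script; the robot and the scene stay as the last script left them, time stands still between calls to the robot, and variables do not carry over. Pictures are saved under pics/ and viewed, at most 10 in all, crops included, and the job is handed in when it is done.

```bash
mkdir -p pics
python3 - <<'E'
from station import r
import cv2,pickle
d={}
for n in("scene","top"):
    s=r.snapshot(n); d[n]=s; cv2.imwrite(f"pics/{n}0.png",cv2.resize(s["frame"][:,:,::-1],(800,600),interpolation=cv2.INTER_CUBIC))
    print(n,s["fx"],s["cx"],s["cy"],s["dist_coeffs"],(-s["R"].T@s["t"]).round(3),s["R"].round(2).tolist())
pickle.dump(d,open("s0.pkl","wb"))
print(r.sense())
E
```

```text
scene 406.1566183979212 257.29563137172255 192.66177530345269 [-0.12545491  0.          0.          0.          0.        ] [-0.004 -0.678  0.627] [[0.58, -0.82, -0.02], [-0.55, -0.37, -0.75], [0.61, 0.44, -0.66]]
top 439.58702785464334 257.0794573506556 188.662339135579 [-0.00474591  0.          0.          0.          0.        ] [ 0.435 -0.276  0.939] [[-0.0, -1.0, -0.0], [-1.0, 0.0, -0.08], [0.08, 0.0, -1.0]]
{'clock': 0.1, 'joints': array([ 7.19251644e+01,  5.26041674e+00,  7.05727401e+01, -1.47203478e-03,
        1.04265555e+02, -3.24827156e+00]), 'joint_vel': array([-0.01867396, -0.03615833, -0.17342472,  0.09703876,  0.01222711,
       -0.00019155]), 'joint_torque': array([ 1.45258742e-03, -4.47856057e+01, -4.07571495e+01,  6.99227164e-02,
        2.83782638e-02, -8.82116592e-05]), 'tcp_pos': array([0.15355884, 0.58008602, 0.40362479]), 'orientation': array([-1.79901366e+02, -4.16831291e-03,  1.65173071e+02]), 'contact_force': array([-0.41072156, -0.29254362, -0.20493065]), 'torque': array([ 0.01391402, -0.00197965, -0.0550655 ]), 'gripper_force': 0.0, 'opening': 0.08769994041330464}
```

View pics/scene0.png

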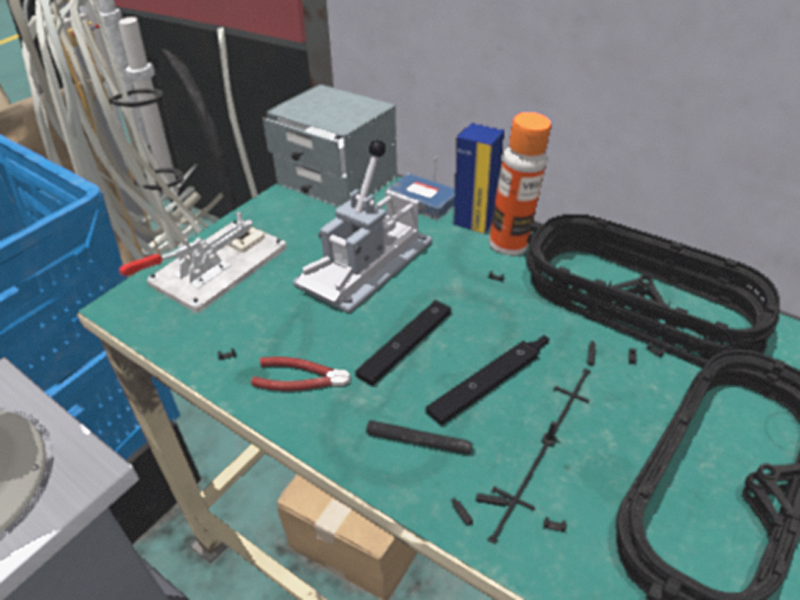

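View pics/top0.png

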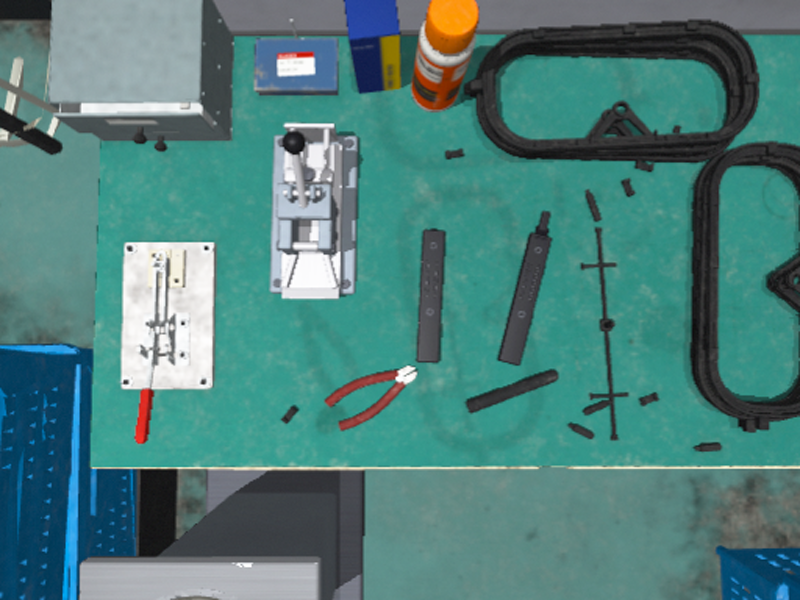

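The scene and top pictures show the uncropped rail with its stub end at about (545,217) and plain end at (510,362) in the top view. The cropped rail is at (430,295). The cutter is at (315,215) with its mouth toward the robot. Next I'll zoom in on the cutter and extract the rail contour.

```bash
cat > h.py <<'E'
import numpy as np,cv2
def ray(s,uv,z):
    "pixels (512x384) -> world points on plane height z"
    uv=np.asarray(uv,float).reshape(-1,1,2)
    K=np.array([[s["fx"],0,s["cx"]],[0,s["fy"],s["cy"]],[0,0,1]])
    n=cv2.undistortPoints(uv,K,np.array(s["dist_coeffs"])).reshape(-1,2)
    R=np.array(s["R"]);c=-R.T@np.array(s["t"])
    d=np.c_[n,np.ones(len(n))]@R
    return c+d*((z-c[2])/d[:,2])[:,None]
def proj(s,X):
    K=np.array([[s["fx"],0,s["cx"]],[0,s["fy"],s["cy"]],[0,0,1]])
    return cv2.projectPoints(np.asarray(X,float).reshape(-1,1,3),cv2.Rodrigues(np.array(s["R"]))[0],np.array(s["t"],float),K,np.array(s["dist_coeffs"]))[0].reshape(-1,2)
E
python3 - <<'E'
import pickle,cv2,numpy as np
from h import *
d=pickle.load(open("s0.pkl","rb"))
t=d["top"];f=t["frame"]
m=((f.max(2)<75)).astype(np.uint8)
n,l,st,c=cv2.connectedComponentsWithStats(m)
for i in range(1,n):
    x,y,w,h,a=st[i]
    if a>300 and 240<x<370 and y>110:
        k=(l==i).astype(np.uint8); cs=cv2.findContours(k,0,2)[0][0]
        op=cv2.morphologyEx(k,cv2.MORPH_OPEN,np.ones((9,9)))
        b=cv2.boxPoints(cv2.minAreaRect(cv2.findContours(op,0,2)[0][0])) if op.any() else None
        print(st[i],ray(t,c[i],.007).round(4))
        if b is not None: print(ray(t,b,.014).round(4).tolist(), cv2.minAreaRect(cs))
        p=cs.reshape(-1,2); print("ext",p[p[:,1].argmin()],p[p[:,1].argmax()])
a=f[75:195,165:240]; a=cv2.resize(a,None,fx=5,fy=5,interpolation=cv2.INTER_CUBIC)
s=d["scene"]["frame"][85:200,185:280]; b=cv2.resize(s,(420,600*420//420),interpolation=cv2.INTER_CUBIC) if 0 else cv2.resize(s,None,fx=4.4,fy=5,interpolation=cv2.INTER_CUBIC)
print(a.shape,b.shape)
H=max(a.shape[0],b.shape[0]); a=cv2.copyMakeBorder(a,0,H-a.shape[0],0,0,0); b=cv2.copyMakeBorder(b,0,H-b.shape[0],0,0,0)
cv2.imwrite("pics/cut.png",np.hstack([a,b])[:600,:800,::-1])
E
```

```text
[ 319  136   34   98 1002] [[ 0.5197 -0.4445  0.007 ]]
[[0.5904, -0.4488, 0.014], [0.5904, -0.4679, 0.014], [0.5733, -0.4676, 0.014], [0.5733, -0.4485, 0.014]] ((337.2059326171875, 183.67648315429688), (14.794672966003418, 99.19706726074219), 14.03624439239502)
ext [347 136] [330 233]
[298 237  59  27 498] [[ 0.3775 -0.4178  0.007 ]]
ext [350 237] [300 263]
(600, 375, 3) (575, 418, 3)
```

View pics/cut.png

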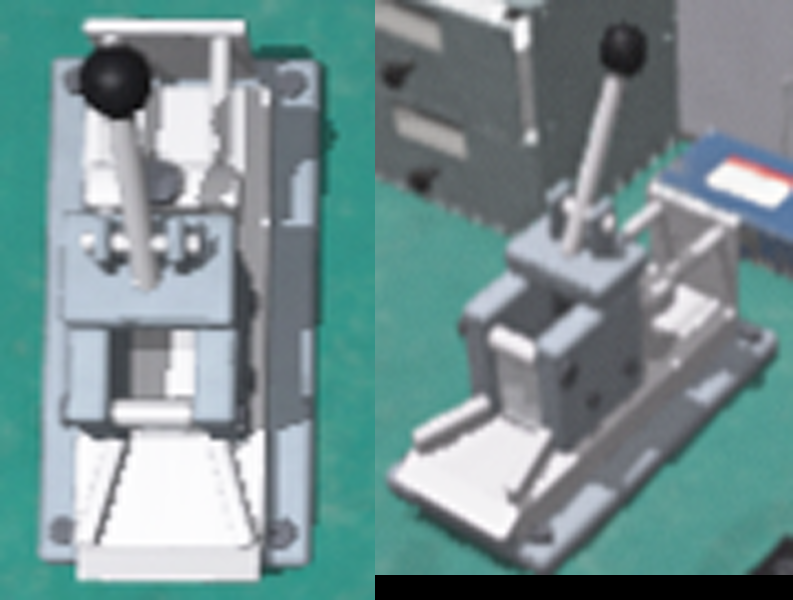

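The zoom shows the guard hinge pin at crop (112–190, 411) and the lip's front corners at (77,577) and (260,580). The cutter is nearly aligned with world x. Next come line fits.

Run:
```python
import pickle,cv2,numpy as np
from h import *
d=pickle.load(open("s0.pkl","rb"))
t=d["top"];f=t["frame"].astype(int)
C=lambda u,v:(165-.4+u/5,75-.4+v/5)
# cutter: base plate edges vs green, rows
grn=(f[:,:,1]-f[:,:,0]>40)
L=[];Rr=[]
for v in range(92,184,3):
    g=np.where(~grn[v,150:260])[0]+150
    row=[u for u in g if 168<u<235]; L.append((row[0]-.5,v));Rr.append((row[-1]+.5,v))
for h in(.006,.010):
  for nm,P in(("L",L),("R",Rr)):
    W=ray(t,P,h); p=np.polyfit(W[:,0],W[:,1],1); 
    res=W[:,1]-np.polyval(p,W[:,0]); ok=abs(res)<.003; p=np.polyfit(W[ok,0],W[ok,1],1)
    print(h,nm,"yaw",np.degrees(np.arctan(p[0])).round(2),"y@.55",np.polyval(p,.55).round(4),ok.sum(),W[[0,-1],0])
print("pin ends",ray(t,[C(112,411),C(190,411)],.078).round(4).tolist())
print("lip",ray(t,[C(77,578),C(260,580)],.023).round(4).tolist())
print("lip/bed edge",ray(t,[C(77,545),C(260,548)],.030).round(4).tolist())
print("cheek tops outer/inner front",ray(t,[C(65,420),C(108,420),C(193,420),C(235,420)],.090).round(4).tolist())
print("guide lines on bed",ray(t,[C(128,440),C(212,440),C(105,545),C(248,545)],.030).round(4).tolist())
# rail
m=((f.max(2)<75)).astype(np.uint8); n,l,st,c=cv2.connectedComponentsWithStats(m); k=l==l[183,337]
mid=[]
P=np.argwhere(k)[:,::-1]; W=ray(t,P,.012)[:,:2]
rect=cv2.minAreaRect((W*1000).astype(np.float32)); print(rect)
q=W.mean(0);u=np.linalg.svd(W-q)[2][0];u*=np.sign(u[0]);s=(W-q)@u;w=(W-q)@[-u[1],u[0]]
print("yaw",np.degrees(np.arctan2(u[1],u[0])),"centre",q,"s range",s.min(),s.max())
for a in np.arange(-.12,.13,.02):
    b=w[(s>=a)&(s<a+.02)]
    if len(b): print(a.round(3),len(b),b.min().round(4),b.max().round(4))
```

```text
0.006 L yaw -0.82 y@.55 -0.092 31 [0.71766483 0.52169123]
0.006 R yaw -1.17 y@.55 -0.209 31 [0.71723399 0.52139782]
0.01 L yaw -0.82 y@.55 -0.0928 31 [0.71645102 0.52131758]
0.01 R yaw -1.17 y@.55 -0.2092 31 [0.71602203 0.52102543]
pin ends [[0.5649, -0.1343, 0.078], [0.5648, -0.1651, 0.078]]
lip [[0.5028, -0.1113, 0.023], [0.5018, -0.1879, 0.023]]
lip/bed edge [[0.5161, -0.1124, 0.03], [0.5146, -0.1885, 0.03]]
cheek tops outer/inner front [[0.5596, -0.1179, 0.09], [0.5596, -0.1347, 0.09], [0.5595, -0.1679, 0.09], [0.5594, -0.1843, 0.09]]
guide lines on bed [[0.56, -0.1332, 0.03], [0.5599, -0.1682, 0.03], [0.516, -0.124, 0.03], [0.5159, -0.1835, 0.03]]
((517.5313720703125, -442.2218017578125), (31.24051856994629, 211.51400756835938), 75.06600952148438)
yaw -13.710546010651456 centre [ 0.51948622 -0.44365648] s range -0.10796104230846205 0.10341318710149498
-0.12 36 -0.011 0.0179
-0.1 69 -0.012 0.0177
-0.08 79 -0.0124 0.0174
-0.06 79 -0.0139 0.017
-0.04 93 -0.0134 0.0166
-0.02 113 -0.0137 0.0161
0.0 127 -0.0152 0.0164
0.02 131 -0.0154 0.0156
0.04 113 -0.015 0.0146
0.06 105 -0.0152 0.0142
0.08 49 -0.0077 0.0072
0.1 8 -0.0056 0.0032
```

```bash
cat >> h.py <<'E'
M=np.array([0.5655,-0.1510]);CY=-1.0
cu=np.array([np.cos(np.radians(CY)),np.sin(np.radians(CY))]);cn=np.array([-cu[1],cu[0]])
def tcp_for(stub_x,under,lat=0,g=.182,dz=.184):
    "TCP so that stub end is at cutter x, rail underside at height under"
    return [*(M+cu*(stub_x-g)+cn*lat),under+dz]
E
python3 - <<'E'
from station import r
from h import *
O=[180,0,-15]
r.let_go()
r.reach([.4455,-.4229,.28],O)
print(r.sense()["joints"].round(1))
r.servo_line([.4455,-.4229,.184],speed=.08)
s=r.sense();print(s["tcp_pos"],s["contact_force"].round(1))
r.grab(30);s=r.sense();print(s["opening"],s["gripper_force"],s["tcp_pos"])
r.servo_line([.4455,-.4229,.28],speed=.1)
r.reach(tcp_for(-.02,.1),[180,0,CY])
s=r.sense();print(s["opening"],s["joints"].round(1),s["tcp_pos"],tcp_for(-.02,.1),s["contact_force"].round(2),s["clock"])
t=r.snapshot("top");c=r.snapshot("scene")
a=cv2.resize(t["frame"][60:300,140:300],None,fx=2.5,fy=2.5);b=cv2.resize(c["frame"][60:300,150:310],None,fx=2.5,fy=2.5)
cv2.imwrite("pics/carry.png",np.hstack([a,b])[:,:,::-1])
E
```

```text
[-46.6   8.   80.1   0.   91.9  58.3]
[ 0.44567748 -0.4230782   0.18480131] [-0.   0.1  0.2]
0.03010471703441744 29.97674971818924 [ 0.44548798 -0.42290034  0.18397996]
0.0294059768536461 [-27.1 -27.9 111.6  -0.   96.3  63.9] [ 0.36380721 -0.14797925  0.28422793] [np.float64(0.363530765578409), np.float64(-0.14747461389966873), 0.28400000000000003] [ 0.52 -1.22 -0.58] 8.4667
```

View pics/carry.png

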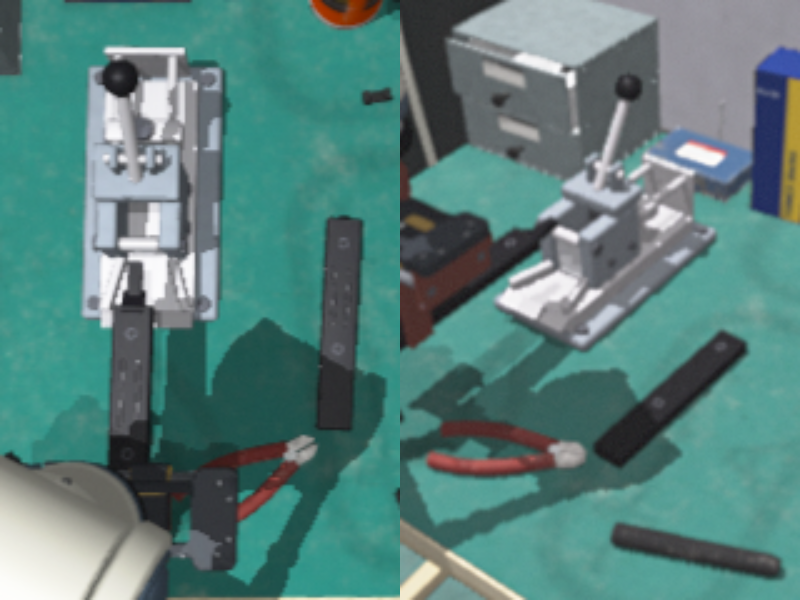

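The rail is held level and straight at 0.1 m, its stub tip at crop (135,264), just short of the mouth. I'll lower it to just above the bed and measure it against the guides.

Run:
```python
from station import r
from h import *
r.servo_line(tcp_for(-.02,.033),speed=.08)
r.wait(.3)
s=r.sense();print(s["tcp_pos"],tcp_for(-.02,.033),s["contact_force"].round(2),s["clock"])
t=r.snapshot("top");f=t["frame"].astype(int)
m=(f.max(2)<75)
for v in range(155,215,2):
    row=np.where(m[v,175:215])[0]+175
    if len(row):
        z=.042 if row[-1]-row[0]<8 else .047
        W=ray(t,[(row[0]-.5,v),(row[-1]+.5,v)],z)[:,:2]-M
        print(v,row[0],row[-1],(W@cu).mean().round(4),(W@cn).round(4),(W@cn).mean().round(4))
a=cv2.resize(t["frame"][130:230,150:250],None,fx=6,fy=6,interpolation=cv2.INTER_CUBIC)
cv2.imwrite("pics/low.png",a[:,:,::-1])
```

```text
[ 0.36362559 -0.14752305  0.21737704] [np.float64(0.363530765578409), np.float64(-0.14747461389966873), 0.217] [-0.36 -0.13 -0.63] 9.85
155 213 213 0.009 [-0.0297 -0.0318] -0.0308
161 189 189 -0.0042 [0.0194 0.0173] 0.0184
171 200 200 -0.0245 [-0.0038 -0.0058] -0.0048
173 200 200 -0.0287 [-0.0039 -0.0059] -0.0049
179 200 200 -0.0411 [-0.0042 -0.0063] -0.0052
181 195 202 -0.0452 [ 0.006  -0.0105] -0.0023
183 194 201 -0.0494 [ 0.0079 -0.0085] -0.0003
185 193 203 -0.0539 [ 0.0091 -0.0134] -0.0021
187 193 204 -0.058 [ 0.009  -0.0155] -0.0033
189 204 205 -0.0615 [-0.0129 -0.017 ] -0.015
191 204 205 -0.0656 [-0.013  -0.0171] -0.0151
193 204 206 -0.0697 [-0.0131 -0.0193] -0.0162
195 204 206 -0.0738 [-0.0132 -0.0194] -0.0163
197 204 206 -0.0779 [-0.0133 -0.0195] -0.0164
199 190 206 -0.0824 [ 0.0144 -0.0202] -0.0029
201 204 205 -0.0861 [-0.0135 -0.0176] -0.0156
203 204 205 -0.0902 [-0.0136 -0.0177] -0.0157
205 203 205 -0.0943 [-0.0117 -0.0178] -0.0148
207 203 205 -0.0983 [-0.0118 -0.0179] -0.0149
209 203 205 -0.1024 [-0.0119 -0.018 ] -0.015
211 203 207 -0.1065 [-0.012  -0.0222] -0.0171
213 203 205 -0.1106 [-0.0121 -0.0182] -0.0152
```

View pics/low.png

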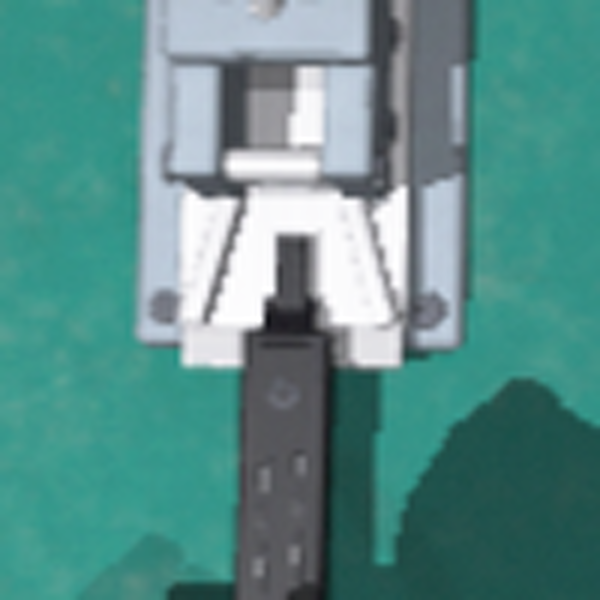

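The close view shows the stub from crop (277,235) to (310,300) and the rail body edges at about 243/327 near row 340 and 237/330 near row 540. Casting these now.

Run:
```python
from station import r
from h import *
t=r.snapshot("top");f=t["frame"].astype(int)
C=lambda u,v:(150-.42+u/6,130-.42+v/6)
def pr(n,p,z):
    W=ray(t,p,z)[:,:2]-M; print(n,(W@cu).round(4),(W@cn).round(4),(W@cn).mean().round(4))
pr("stub tip",[C(277,235),C(311,235)],.042)
pr("lip",[C(182,365),C(402,365)],.023)
pr("guides",[C(240,200),C(357,195),C(208,320),C(392,318)],.03)
g=f.mean(2)
# subpixel edges: max gradient of rows averaged
for v0,z,c0,c1 in((170,.042,190,206),(174,.042,190,206),(190,.047,184,212),(196,.047,184,212),(204,.047,184,212),(212,.047,184,212)):
    row=g[v0:v0+4,c0:c1].mean(0); d=np.diff(row)
    def pk(s):
        i=int(np.argmax(s*d)); w=np.clip(s*d[max(i-1,0):i+2],0,None); return c0+.5+(np.arange(max(i-1,0),max(i-1,0)+len(w))*w).sum()/w.sum()
    pr(v0,[(pk(-1),v0+1.5),(pk(1),v0+1.5)],z)
```

```text
stub tip [-0.02   -0.0198] [ 0.0041 -0.0076] -0.0018
lip [-0.0638 -0.0626] [ 0.0388 -0.0379] 0.0004
guides [-0.0065 -0.0042 -0.0485 -0.0469] [ 0.019  -0.0216  0.0289 -0.0348] -0.0021
170 [-0.0257 -0.0255] [ 0.0043 -0.0096] -0.0026
174 [-0.034  -0.0338] [ 0.0045 -0.0098] -0.0027
190 [-0.0674 -0.0669] [ 0.0148 -0.0182] -0.0017
196 [-0.0792 -0.0791] [-0.0135 -0.0187] -0.0161
204 [-0.0955 -0.0959] [-0.0138  0.012 ] -0.0009
212 [-0.1117 -0.1117] [-0.014  -0.0175] -0.0157
```

```bash
cat >> h.py <<'E'
def fr(r,F0):
    F=r.sense()["contact_force"]-F0; return F[:2]@cu,F[:2]@cn,F[2]
E
python3 - <<'E'
from station import r
from h import *
import json
F0=r.sense()["contact_force"]; lat=.0012; x=-.02; z=.0315
r.servo_line(tcp_for(x,z,lat),speed=.05); r.wait(.2)
print("down",np.round(fr(r,F0),1),r.sense()["clock"])
while x<.0555:
    x+=.0025
    r.servo_line(tcp_for(x,z,lat),speed=.03)
    a,n,v=fr(r,F0)
    print(f"{x:.4f} lat{lat*1e3:.1f} F {a:.1f} {n:.1f} {v:.1f}")
    if abs(n)>3: lat+=np.sign(n)*.0003
    if v>8: z+=.0004
    if a<-14 or abs(n)>15 or abs(v)>20: print("STOP");break
print(r.sense()["clock"],r.sense()["tcp_pos"]-tcp_for(x,z,lat))
json.dump(dict(F0=list(F0),lat=lat,x=x,z=z),open("st.json","w"))
E
```

```text
down [-0.1  0.6 -0. ] 10.4
-0.0175 lat1.2 F -0.2 0.9 -0.4
-0.0150 lat1.2 F -0.7 0.4 0.6
-0.0125 lat1.2 F -2.0 0.8 -0.4
-0.0100 lat1.2 F -0.8 -0.1 0.6
-0.0075 lat1.2 F 0.4 0.9 -0.7
-0.0050 lat1.2 F -0.9 0.1 -0.5
-0.0025 lat1.2 F -2.3 0.1 0.3
0.0000 lat1.2 F -2.2 0.6 0.3
0.0025 lat1.2 F -2.4 0.2 -0.2
0.0050 lat1.2 F -2.7 1.4 0.1
0.0075 lat1.2 F -3.7 0.4 -0.1
0.0100 lat1.2 F -3.8 0.3 0.7
0.0125 lat1.2 F -3.3 1.1 0.8
0.0150 lat1.2 F -3.7 0.4 0.0
0.0175 lat1.2 F -4.0 1.1 0.9
0.0200 lat1.2 F -5.7 0.4 1.1
0.0225 lat1.2 F -4.7 1.0 1.4
0.0250 lat1.2 F -6.6 0.9 1.8
0.0275 lat1.2 F -7.1 0.3 1.3
0.0300 lat1.2 F -7.6 -0.5 1.0
0.0325 lat1.2 F -8.2 -0.2 2.3
0.0350 lat1.2 F -9.2 -0.1 0.1
0.0375 lat1.2 F -4.2 1.3 -1.5
0.0400 lat1.2 F -1.1 0.5 -2.9
0.0425 lat1.2 F -0.3 1.4 -1.8
0.0450 lat1.2 F -1.1 -0.5 -1.4
0.0475 lat1.2 F -1.2 0.5 -2.9
0.0500 lat1.2 F -0.9 0.6 -1.2
0.0525 lat1.2 F -2.3 0.7 -1.6
0.0550 lat1.2 F -2.9 0.7 -2.0
0.0575 lat1.2 F -2.9 0.5 -1.6
18.15 [ 9.99556623e-05  7.42474945e-07 -3.93355127e-05]
```

The guard has ridden up onto the rail top and the lateral force is nil. Now a fine feed to the stop, watching the force.

Run:
```python
from station import r
from h import *
import json
S=json.load(open("st.json"));F0=np.array(S["F0"]);lat,x,z=S["lat"],S["x"],S["z"]
A=[];c0=r.sense()["clock"]
while x<.101:
    x+=.0005
    r.servo_line(tcp_for(x,z,lat),speed=.012)
    a,n,v=fr(r,F0);A.append(a)
    base=np.median(A[max(0,len(A)-20):max(1,len(A)-4)])
    if a<base-2.5:
        r.wait(.1);a,n,v=fr(r,F0);A[-1]=a;print(f"{x:.4f} rise {base:.1f} -> {a:.1f} {n:.1f} {v:.1f}")
        if a<base-3.5: print("CONTACT");break
    if abs(n)>3: lat+=np.sign(n)*.0002
    if abs(n)>12 or abs(v)>15: print("STOP",a,n,v);break
    if r.sense()["clock"]>45: print("TIME");break
s=r.sense();print(x,lat,np.round(A,1).tolist(),s["clock"]-c0,s["clock"])
S.update(x=x,lat=lat);json.dump(S,open("st.json","w"))
t=r.snapshot("top");c=r.snapshot("scene")
a=cv2.resize(t["frame"][80:240,150:250],None,fx=3.75,fy=3.75,interpolation=cv2.INTER_CUBIC);b=cv2.resize(c["frame"][85:235,170:275],(420,600),interpolation=cv2.INTER_CUBIC)
cv2.imwrite("pics/home.png",np.hstack([a,b])[:,:,::-1])
```

```text
0.0615 rise -3.0 -> -5.3 0.6 0.4
0.0625 rise -3.3 -> -6.4 0.3 1.3
0.0630 rise -3.6 -> -6.6 0.8 1.0
0.0635 rise -3.9 -> -7.7 0.9 1.4
CONTACT
0.06350000000000001 0.0012 [-3.6, -2.9, -2.8, -3.1, -4.2, -4.5, -5.1, -5.3, -5.1, -6.4, -6.6, -7.7] 3.400000000000002 21.55
```

View pics/home.png

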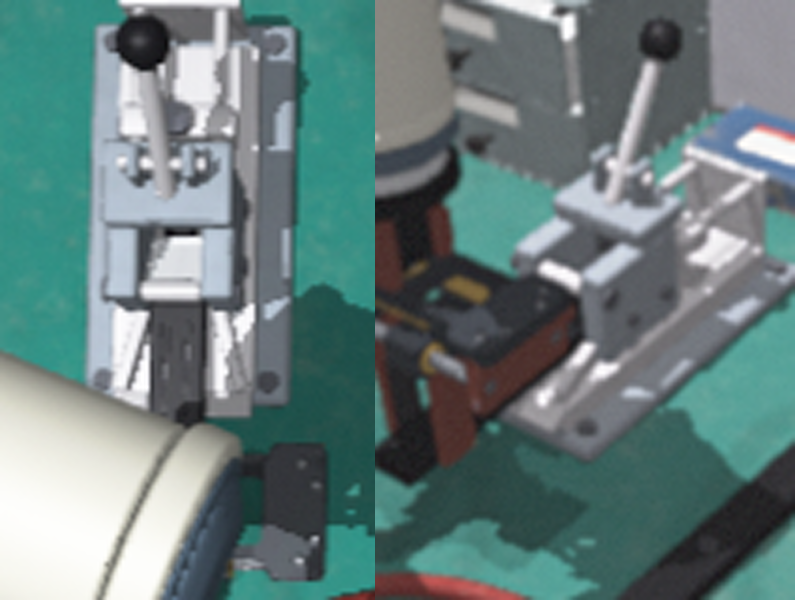

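The picture shows the rail in straight between the cheeks, with the guard raised on it. The slow rise before any hard contact looks like the guard climbing the web (rail front at x≈30, guard tip ≈31), so I'll continue gently and look for a step-like rise.

```bash
cat > feed.py <<'E'
from station import r
from h import *
import json,sys
lim=float(sys.argv[1]);xmax=float(sys.argv[2])
S=json.load(open("st.json"));F0=np.array(S["F0"]);lat,x,z=S["lat"],S["x"],S["z"]
A=[]
while x<xmax:
    x+=.0004
    r.servo_line(tcp_for(x,z,lat),speed=.012)
    a,n,v=fr(r,F0);A.append((round(x*1e3,1),round(a,1),round(v,1)))
    if len(A)>3 and a<np.median([q[1] for q in A[-4:-1]])-3 or a<-lim:
        r.wait(.1);a,n,v=fr(r,F0);print("check",x,a,n,v)
        if a<np.median([q[1] for q in A[-4:-1]])-3 or a<-lim: print("STOP");break
    if abs(n)>3: lat+=np.sign(n)*.0002
    if abs(n)>12 or abs(v)>15: print("ODD",a,n,v);break
    if r.sense()["clock"]>50: print("TIME");break
print(lat,A,r.sense()["clock"])
S.update(x=x,lat=lat);json.dump(S,open("st.json","w"))
E
python3 feed.py 12 .101
```

```text
check 0.0818999999999999 -6.297633498029157 -0.2987809238557067 -1.5845537165363623
check 0.0826999999999999 -9.043514822521185 1.1256459622430282 -1.4166871253504447
check 0.0834999999999999 -12.972941983207484 -0.09835747510165754 -0.8735826345305441
STOP
0.0012 [(63.9, np.float64(-7.8), np.float64(1.4)), (64.3, np.float64(-8.4), np.float64(1.8)), (64.7, np.float64(-7.8), np.float64(1.8)), (65.1, np.float64(-8.1), np.float64(1.7)), (65.5, np.float64(-8.1), np.float64(1.8)), (65.9, np.float64(-7.8), np.float64(2.3)), (66.3, np.float64(-9.7), np.float64(1.1)), (66.7, np.float64(-8.0), np.float64(1.7)), (67.1, np.float64(-9.0), np.float64(2.1)), (67.5, np.float64(-8.6), np.float64(1.5)), (67.9, np.float64(-8.6), np.float64(1.5)), (68.3, np.float64(-9.1), np.float64(0.4)), (68.7, np.float64(-9.3), np.float64(1.7)), (69.1, np.float64(-8.7), np.float64(1.0)), (69.5, np.float64(-9.1), np.float64(1.9)), (69.9, np.float64(-8.9), np.float64(1.7)), (70.3, np.float64(-9.3), np.float64(1.3)), (70.7, np.float64(-10.2), np.float64(2.2)), (71.1, np.float64(-9.3), np.float64(1.2)), (71.5, np.float6
[... 652 characters left out ...]
.float64(-3.2), np.float64(-1.7)), (77.9, np.float64(-2.7), np.float64(-3.1)), (78.3, np.float64(-3.4), np.float64(-1.0)), (78.7, np.float64(-2.6), np.float64(-1.2)), (79.1, np.float64(-2.8), np.float64(-1.7)), (79.5, np.float64(-2.8), np.float64(-2.0)), (79.9, np.float64(-4.2), np.float64(-2.2)), (80.3, np.float64(-3.0), np.float64(-2.1)), (80.7, np.float64(-3.0), np.float64(-2.4)), (81.1, np.float64(-3.7), np.float64(-2.3)), (81.5, np.float64(-4.8), np.float64(-2.8)), (81.9, np.float64(-6.7), np.float64(-1.5)), (82.3, np.float64(-7.7), np.float64(-1.7)), (82.7, np.float64(-9.8), np.float64(-0.6)), (83.1, np.float64(-9.8), np.float64(-1.3)), (83.5, np.float64(-12.4), np.float64(0.0))] 34.45
```

The guard dropped off the web onto the rail top at x≈73 mm. A firm contact then began at 81.3 mm and reached about 9 N over drag. That could be the stop, or the rail nose touching the knife at 47 mm if it is tipped up. I'll release so the rail settles flat, compare pictures, then test with a gentle push on the plain end.

Run:
```python
from station import r
from h import *
import json,pickle
S=json.load(open("st.json"));lat,x,z=S["lat"],S["x"],S["z"]
b0=pickle.load(open("s0.pkl","rb"))
t1=r.snapshot("top")
r.servo_line(tcp_for(x-.0012,z-.001,lat),speed=.02)   # relax the elastic push, set it down
print("relaxed",np.round(fr(r,np.array(S["F0"])),1))
r.let_go();r.wait(.3)
t2=r.snapshot("top")
p=tcp_for(x,z,lat)
r.servo_line([p[0],p[1],p[2]+.08],speed=.15)
r.servo_line([p[0]-.005,p[1]+.0,p[2]+.08],speed=.1)
s=r.sense();print(s["contact_force"].round(2),S["F0"],s["clock"])
t3=r.snapshot("top");c3=r.snapshot("scene")
sl=(slice(80,150),slice(170,230))
ims=[cv2.resize(t["frame"][sl],(260,300),interpolation=cv2.INTER_CUBIC) for t in(b0["top"],t1,t3)]
f2=[cv2.resize(t3["frame"][130:250,140:260],(300,300),interpolation=cv2.INTER_CUBIC),cv2.resize(c3["frame"][100:220,150:310],(480,300),interpolation=cv2.INTER_CUBIC)]
cv2.imwrite("pics/chk.png",np.vstack([np.hstack(ims),np.hstack(f2)])[:,:,::-1])
pickle.dump(dict(top=t3,scene=c3),open("s3.pkl","wb"))
```

```text
relaxed [-8.4  1.3 -0.3]
[-0.82  0.69  0.09] [0.39711384824695123, -0.6230176393558691, -0.5089870394165646] 37.05
```

View pics/chk.png

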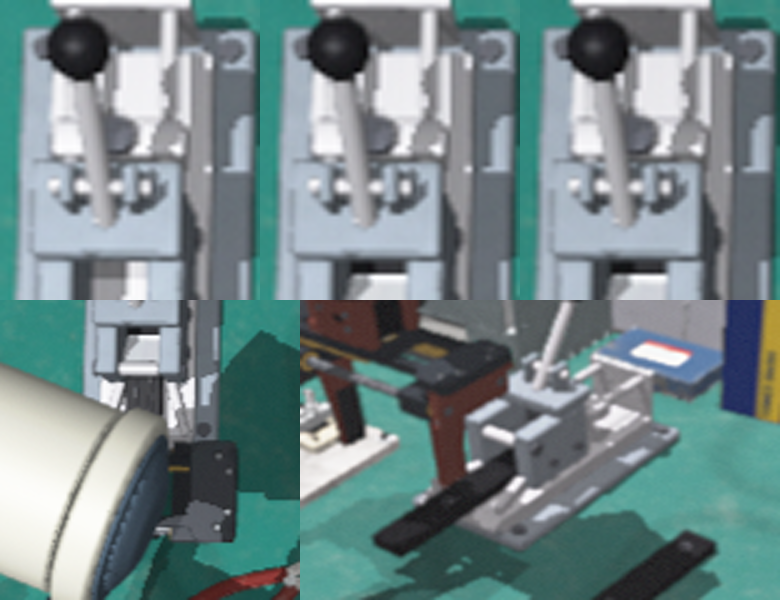

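Both views show the rail in the cutter, flat and straight with the guard on it. Only the ram hides the stub tip. Now the gentle end push to confirm it's home.

Run:
```python
from station import r
from h import *
import json,pickle
S=json.load(open("st.json"));lat=S["lat"]
# finger front face at cutter x = e (closed fingers, half width 10 mm)
P=lambda e,zt=.033:[*(M+cu*(e-.010)+cn*lat),zt+.182]
e=-.131-.010
r.grab(20)
r.reach(P(e-.01,.12),[180,0,CY])
r.servo_line(P(e-.01),speed=.2); r.wait(.2)
F0=np.mean([(r.wait(.03),r.sense()["contact_force"])[1] for _ in range(4)],0)
A=[];step=.002
while e<-.116:
    e+=step; r.servo_line(P(e),speed=.03 if step>.001 else .012)
    a,n,v=fr(r,F0);A.append((round((e+.214)*1e3,1),round(a,1),round(v,1)))
    if e>-.135: step=.0006
    if a<-1.5: step=.0004
    if a<-8.5: print("FIRM");break
    if r.sense()["clock"]>56: print("TIME");break
print([tuple(map(float,q)) for q in A],r.sense()["clock"],r.sense()["opening"])
S["e"]=e;json.dump(S,open("st.json","w"))
```

```text
FIRM
[(75.0, -0.0, 0.2), (77.0, -4.1, 1.6), (77.4, -6.5, 4.2), (77.8, -8.0, 4.4), (78.2, -9.9, 4.6)] 41.3 0.0006422367975492725
```

There was no sliding plateau: force rose straight to about 10 N, so it's home against something hard. I'll retract and check the plain end's position and the rail's level in the pictures before handing in.

Run:
```python
from station import r
from h import *
import json,pickle
S=json.load(open("st.json"));lat=S["lat"];e=S["e"]
P=lambda e,zt=.033:[*(M+cu*(e-.010)+cn*lat),zt+.182]
r.servo_line(P(e-.02),speed=.1)
r.servo_line(P(e-.02,.15),speed=.25)
j=r.sense()["joints"].copy(); j[0]+=45; r.move_joints(j)
t=r.snapshot("top");c=r.snapshot("scene");pickle.dump(dict(top=t,scene=c),open("s4.pkl","wb"))
print(r.sense()["clock"])
a=cv2.resize(t["frame"][130:250,165:225],(300,600),interpolation=cv2.INTER_CUBIC)
b=cv2.resize(c["frame"][110:230,165:265],(500,600),interpolation=cv2.INTER_CUBIC)
cv2.imwrite("pics/fin.png",np.hstack([a,b])[:,:,::-1])
```

```text
43.6
```

View pics/fin.png

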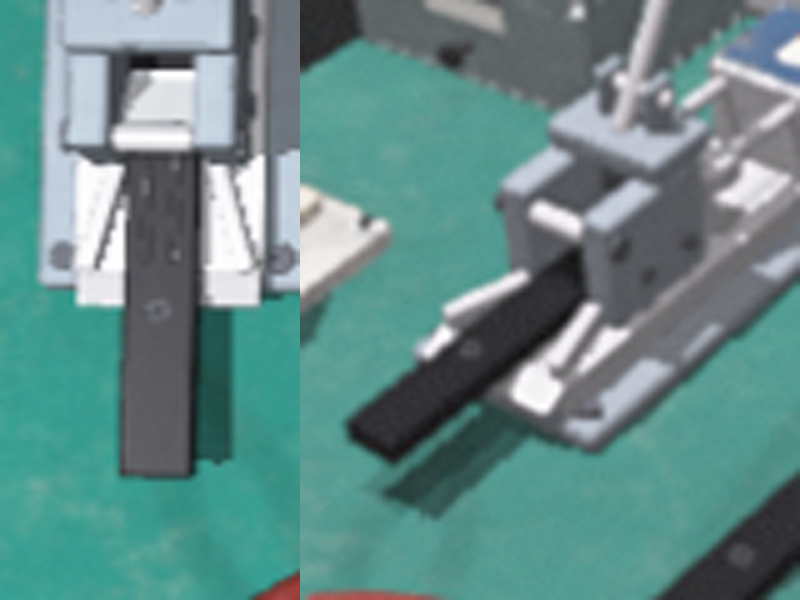

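The final picture shows the rail straight and the guard down. The plain end is at top-crop (120–193, 475), with its top corners at scene-crop (348,425) and (392,446). I'll triangulate those corners to check height and length.

Run:
```python
from h import *
import pickle
d=pickle.load(open("s4.pkl","rb"));t,c=d["top"],d["scene"]
T=lambda u,v:(165-.4+u/5,130-.4+v/5)
Sc=lambda u,v:(165-.4+(u-300)/5,110-.4+v/5)
def tri(a,b):
    rows=[];rhs=[]
    A=[];B=[]
    for s,p in((t,a),(c,b)):
        p0=ray(s,p,0)[0];p1=ray(s,p,.1)[0];q=(p1-p0)/np.linalg.norm(p1-p0);Q=np.eye(3)-np.outer(q,q);A.append(Q);B.append(Q@p0)
    X=np.linalg.lstsq(np.vstack(A),np.hstack(B),rcond=None)[0]; w=X[:2]-M
    return (w@cu).round(4),(w@cn).round(4),X[2].round(4)
print("L",tri(T(120,476),Sc(348,426)),"R",tri(T(193,476),Sc(392,447)))
for z in(.040,.044,.048):
  w=ray(t,[T(120,476),T(193,476)],z)[:,:2]-M; print(z,(w@cu).round(4),(w@cn).round(4))
w=ray(c,[Sc(348,426),Sc(392,447)],.044)[:,:2]-M; print("scene",(w@cu).round(4),(w@cn).round(4))
w=ray(t,[T(120,460),T(126,200),T(193,460),T(197,200)],.044)[:,:2]-M; print((w@cu).round(4),(w@cn).round(4))
```

```text
L (np.float64(-0.1344), np.float64(0.0154), np.float64(0.0396)) R (np.float64(-0.1347), np.float64(-0.0141), np.float64(0.0427))
0.04 [-0.135  -0.1346] [ 0.0159 -0.0139]
0.044 [-0.135  -0.1346] [ 0.0153 -0.0144]
0.048 [-0.135  -0.1345] [ 0.0147 -0.0149]
scene [-0.137  -0.1358] [ 0.0106 -0.0151]
[-0.1285 -0.0222 -0.1281 -0.0218] [ 0.0155  0.0159 -0.0142 -0.0132]
```

The rail is straight (within 0.3°) with the stub end at about 79 mm, ±2. That puts the rail's nose at about 45 mm, close to the knife at 47. To rule out a knife catch I'll push once more while easing upward at the plain end, which keeps the nose down. If it goes firm at the same spot, the contact is the stop.

Run:
```python
from station import r
from h import *
import json
S=json.load(open("st.json"));lat=S["lat"]+.0005
P=lambda e,zt=.033:[*(M+cu*(e-.010)+cn*lat),zt+.182]
e=-.150
r.reach(P(e-.006,.12),[180,0,CY])
r.servo_line(P(e-.006),speed=.25); r.wait(.2)
F0=np.mean([(r.wait(.03),r.sense()["contact_force"])[1] for _ in range(4)],0)
e=-.142;r.servo_line(P(e),speed=.04)
A=[];z=.033;step=.0006
while e<-.116:
    e+=step; r.servo_line(P(e,z),speed=.012)
    a,n,v=fr(r,F0);A.append(tuple(float(round(q,1)) for q in((e+.214)*1e3,z*1e3,a,v)))
    if a<-1.2: step=.0004
    if a<-1.2 and v>-1 and z<.036: z+=.0005
    if a<-9: print("FIRM");break
    if r.sense()["clock"]>60: print("TIME");break
print(A,r.sense()["clock"])
r.servo_line(P(e-.02,z),speed=.1)
r.servo_line(P(e-.02,.13),speed=.25)
r.wait(.2);t=r.snapshot("top")
S["e"]=e;json.dump(S,open("st.json","w"));print(r.sense()["clock"])
import pickle;pickle.dump(t,open("s5.pkl","wb"))
```

```text
FIRM
[(72.6, 33.0, -0.5, 0.2), (73.2, 33.0, -1.1, 0.1), (73.8, 33.0, 0.0, 0.3), (74.4, 33.0, -0.2, -0.6), (75.0, 33.0, -0.7, -0.1), (75.6, 33.0, -0.6, -0.5), (76.2, 33.0, -0.9, 0.8), (76.8, 33.0, -3.8, 2.1), (77.2, 33.5, -5.3, 1.3), (77.6, 34.0, -5.5, 0.7), (78.0, 34.5, -6.7, -0.9), (78.4, 35.0, -7.3, -1.6), (78.8, 35.0, -9.0, -2.1), (79.2, 35.0, -10.1, -0.0)] 49.675
50.8
```

```bash
python3 -c "
from station import r
print(r.hand_in())"
```

```text
the job is handed in; nothing more can be done
None
```

The rail is fed stub first into the cutter and handed in, straight with the guard resting on it; two pushes of about 10 N hit a firm stop at the same spot, but the ram hid the pin, so I judged it pressed in from that resistance alone, and the hand-in gave no result.

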